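Close up a battery pack: isolate, lock the terminal nut, fit the cell blocks, switch on

TASK

Get this battery pack ready: pull its isolator knob fully out, only then tighten the locknut on the terminal post fully clockwise to its stop while the spanner, on the post's hexagon with its handle against the corner bracket, keeps the post from twisting in its seal, and stand every blue cell block that waits on the bench upright in a tray bay of its own. When the spanner is lying on its tool mat again and all blocks are in, push the isolator knob fully home. Leave the multimeter, tape and parts bin where they are.

Things in the scene. Friction and masses are not known exactly. Their poses are not given: they have to be found in the camera images.
- pack: Grey battery pack, fixed, 195 x 280 mm. Origin: on its underside, midway in y; x points from front panel to cell tray, away from the robot, y left, z up. Front (x -90 to +40 mm): flat terminal deck 45 mm above the bench. Rear (x +40 to +105): open tray of four bays in a row along y, walls to 42 mm. A black-capped pole (26 mm diameter, 20 high) at (-60, 110) on the deck is not part of the job.
- isolator (a joint): Push-pull isolator knob in the front panel: 0 m = fully home (pushed in), 0.026 m = fully out. It slides straight along the pack's -x axis. A ball detent holds it at either end: about 7 N takes it past the middle, then it snaps on to the other end and stays there.
- knob (a point): Centre of the isolator knob (moves with it): black cylinder 26 mm in diameter, 22 mm long, axis along the pack's x, 27 mm above the bench; when home, 24 mm in front of the panel. Free around and above: pinch it from above, fingers closing along the pack's y. Axes parallel to the pack's.
- post (a joint): Rotation of the terminal post in its seal, rad, clockwise from above positive; 0 at the start. It turns more easily (0.04 N m) than the locknut on its thread, so without the spanner the locknut drags it round, either way; with the spanner braced it gives 0.1 to 0.2 rad. It must end within 0.35 rad (20 degrees) of 0; if dragged round, it can be turned back the same way.
- post_hex (a point): Point on the post's axis 4 mm above the deck (49 mm above the bench), turning with the post. Here the post is a brass hexagon, 27 mm across flats, 14 mm high, standing on the deck; at joint value 0 two flats face the pack's +x and -x, so a spanner lying along the pack's y fits. Above it: stud 15.6 mm thick, to 89 mm above the bench.
- locknut (a joint): Rotation of the locknut relative to the post, rad, clockwise from above positive (tightening). It starts slack, between 0 and 0.5, and comes to a dead stop, tight, at 1.8 (above 1.65 counts as tight). Thread friction 0.12 N m.
- nut_top (a point): Centre of the locknut's top face (77 mm above the bench), turning with it. Steel hexagon nut, 24 mm across flats, 15 mm high; two of its six flats face the point's +x and -x. The stud sticks out 12 mm above it. Right under it a copper strap (20 mm wide, top 61.5 mm above the bench) runs towards the pack's -y. Grip a pair of facing flats from above; 45 mm of space all round.
- bracket (a point): Foot of the aluminium corner bracket on the deck (fixed block, 26 mm wide in y, 24 high), at the middle of its face towards the pack's -x. The face lies 12.5 mm beyond the post's axis in x, its middle 158 mm from the post in +y. With the spanner on the hexagon, handle towards the pack's +y, the handle's side is 2.5 mm from this face, which stops it when the post is dragged clockwise.
- spanner: Open-ended spanner (loose, 220 g), lying flat. Origin: underside, in the handle near the centre of mass; x towards the jaw, z up. Black handle 20 mm wide, 14 thick, x -110 to +25 mm; steel head 52 mm wide, 8 thick, level with the handle's underside. Jaw 28.6 mm wide, open to +x, flared tips 16 mm beyond its centre: flat on the deck, slide it on to the hexagon along x from 40 mm away.
- jaw (a point): Centre of the spanner's jaw, 70 mm from the spanner's origin along its +x axis, 4 mm above its underside; it lies on the post's axis (point post_hex) when the spanner is fully on.
- tool_mat: Grey foam tool mat, fixed, 240 (x) x 110 (y) mm, 6 mm thick, where the spanner lies at the start and must lie at the end. Origin: centre of its underside.
- bay0 (a point): Centre of the floor of tray bay 0 (bays are counted from the pack's -y end, 68 mm apart), 12 mm above the bench. Inside 61 mm (pack's x) x 64 mm (y); walls 30 mm above the floor. Axes parallel to the pack's. A block stands in it square to the pack.
- bay1 (a point): Centre of the floor of tray bay 1 (bays are counted from the pack's -y end, 68 mm apart), 12 mm above the bench. Inside 61 mm (pack's x) x 64 mm (y); walls 30 mm above the floor. Axes parallel to the pack's. A block stands in it square to the pack.
- bay2 (a point): Centre of the floor of tray bay 2 (bays are counted from the pack's -y end, 68 mm apart), 12 mm above the bench. Inside 61 mm (pack's x) x 64 mm (y); walls 30 mm above the floor. Axes parallel to the pack's. A block stands in it square to the pack.
- bay3 (a point): Centre of the floor of tray bay 3 (bays are counted from the pack's -y end, 68 mm apart), 12 mm above the bench. Inside 61 mm (pack's x) x 64 mm (y); walls 30 mm above the floor. Axes parallel to the pack's. A block stands in it square to the pack.
- cell0: Blue shrink-wrapped cell block of four cells (loose, about 0.36 kg; may be absent), 53 (x) x 53 (y) x 66 (z) mm, standing upright. Origin: centre of its underside. Grip it from above across x or y; for its bay best across the pack's x, as the next bay is only 15 mm away in y.
- cell1: Blue shrink-wrapped cell block of four cells (loose, about 0.36 kg; may be absent), 53 (x) x 53 (y) x 66 (z) mm, standing upright. Origin: centre of its underside. Grip it from above across x or y; for its bay best across the pack's x, as the next bay is only 15 mm away in y.
- cell2: Blue shrink-wrapped cell block of four cells (loose, about 0.36 kg; may be absent), 53 (x) x 53 (y) x 66 (z) mm, standing upright. Origin: centre of its underside. Grip it from above across x or y; for its bay best across the pack's x, as the next bay is only 15 mm away in y.
- cell3: Blue shrink-wrapped cell block of four cells (loose, about 0.36 kg; may be absent), 53 (x) x 53 (y) x 66 (z) mm, standing upright. Origin: centre of its underside. Grip it from above across x or y; for its bay best across the pack's x, as the next bay is only 15 mm away in y.
- multimeter: Multimeter lying on the bench, 130 x 70 x 34 mm, origin under its centre; leave alone.
- tape_roll: Roll of tape lying flat, 90 mm diameter, 24 mm high, origin under its centre; leave alone.
- parts_bin: Small open blue parts bin, 150 x 110 x 60 mm, origin under its centre; leave alone.

How it is judged:
By the outcome, as a careful person would: the job done as asked, in the order asked, and still so for the second after the job is handed in, with the robot touching nothing.
Of cell0, cell1, cell2, cell3 only 2 to 4 are there at a start; the rules pass over those that are not, and their reading is None.
At some moment in a run one of spanner, cell0, cell1, cell2, cell3 may be knocked a few centimetres aside while the robot is not near it.
It also fails if it takes over 210 s, if anything falls off the work surface, if the arm or the gripper's body presses on something with over 40 N, if the wrist force passes 120 N, or if a joint passes its speed limit or range.

ROBOT

A 6-joint arm with a two-finger parallel gripper is mounted at the origin on the work surface. World frame = base frame: x ahead of the robot, y to its left, z up, the work surface at z = 0. Lengths are in m, angles in degrees, forces in N, time in s.
With the tool pointing down it reaches from about 0.325 to 0.85 m from the base axis. Payload 15.5 kg.
Tool frame: the origin (TCP) lies between the finger pads; the fingertips stand 19 mm ahead of it and the grasp point (between the pads) is the TCP (ctrl.tip_reach is the distance from the TCP to the fingertips, in m); z points along the fingers, y is the line along which they close (so a half turn about z gives the same grasp; the last joint's range is limited). The gripper opens to 91 mm and grips with 3 to 60 N. Pads are 32 mm wide; open, the fingers measure 118 mm over their backs; the gripper's body (76 mm by 178 mm) begins 60 mm behind the grasp point.
Start: joints at [-5.472, 28.281, 77.091, -0, 74.628, -5.472], TCP at [0.625, 0, 0.233] pointing down, gripper open.
Joint ranges: [-166.48, 166.48], [-47.26, 123.95], [12.59, 153.08], [-70.14, 250.14], [6.76, 159.57], [-176.63, 176.63]. Speed limits (degrees/s): [108.29, 108.29, 147.25, 172.46, 172.46, 172.46].

INTERFACE

Orientations are given as a 3x3 rotation matrix whose columns are the frame's x, y, z axes.
In Python, from bench import ctrl gives the robot as it stands. Calls block until the motion is done:
- ctrl.goto(position, orientation): joint-space move of the TCP to a pose.
- ctrl.move_l(position, vel=0.15, ori=None, contact_N=None): straight line of the TCP; ori=None keeps the orientation; vel is the mean speed in m/s. With contact_N (N) it stops when the force on the tool has changed by that much, and returns True; else False.
- ctrl.movej(angles): joint-space move.
- ctrl.command_gripper(opening): opening from 0.0 (shut) to 1.0 (fully open); the grip force is fixed at half the most; returns when the fingers have stopped.
- ctrl.sleep(seconds).
- ctrl.ik(position, orientation): joint angles nearest the present ones, or None.
- ctrl.read_camera(name): name is "scene" or "side" or "wrist"; returns the picture (480x640x3 uint8, blue, green, red); there is no depth.
- ctrl.camera_params(name): a dict with "fx", "fy", "cx", "cy" (pixels), "pose" (4x4, takes a point from camera to world coordinates); the wrist camera has in their place "T_tool_cam" (4x4, takes a point from camera to tool coordinates, whose origin is the TCP and whose axes are the flange's). Camera axes: x right, y up, looking along -z (the intrinsics and any distortion apply to the point x, -y, -z); pixel columns grow to the right and rows downward; lengths in m; the calibration is good to about 2 mm. The wrist camera is an equidistant fisheye: a pixel r from the principal point sees the ray r / f radians off the axis. A picture is of the moment at which its call begins: read the wrist's pose just before it. camera_params takes no time and is no camera call.
A pose or a line that the arm cannot do raises ctrl.MotionError and nothing moves.
- ctrl.sign_off(): hands the job in; it is judged then, once.
Trained networks look in the newest picture that a camera, given by its name, has taken for a name from the list of things; names that differ only in an ending like _2 or _b are one class to them, and where a whole thing is asked for, a point or a joint stands for the part that bears it (a point fixed in the world has none). Each returns a list of dicts, best first, with "score" (0 to 1); they miss things now and then, are a little off and sometimes report something else, mostly with a low value. They report only what shows in the picture. A call takes as long as a camera call.
- ctrl.find_in(camera, query): "bbox" ([centre column, centre row, width, height] in pixels, round what is visible of it).
Readings, each from a call of its own:
- ctrl.read_t(): time.
- ctrl.read_q(): joint angles.
- ctrl.read_dq(): joint speeds.
- ctrl.read_effort(): joint torques, N m.
- ctrl.read_tool_pos(): TCP position.
- ctrl.read_eef_rot(): TCP orientation.
- ctrl.read_contact_force(): force on the tool from outside, world axes, zero at the start.
- ctrl.read_wrist_torque(): the same for the moment, N m.
- ctrl.read_grip_width(): opening from 0.0 (shut) to 1.0 (fully open).
- ctrl.read_grasp_force(): force on a finger pad.
Only numpy, scipy, OpenCV 4.12 (cv2) and the standard library are available. Lean on these libraries where they do the work, as an engineer would, in place of code of your own. Each camera call takes 0.05 s, during which the arm holds its last target. There are 200 camera calls.

## Working session

There is one attempt and no reset: what is moved stays moved. The work goes in short steps, each a Python script; the robot and the scene stay as the last script left them, time stands still between calls to the robot, and variables do not carry over. Pictures are saved under pics/ and viewed, at most 14 in all, crops included, and the job is handed in when it is done.

```bash
ls; mkdir -p pics; python3 - <<'E'
from bench import ctrl
import cv2, numpy as np
for n in ["scene","side","wrist"]:
    im=ctrl.read_camera(n); cv2.imwrite(f"pics/{n}0.png",im)
    p=ctrl.camera_params(n)
    print(n,{k:(np.round(v,4).tolist() if not np.isscalar(v) else v) for k,v in p.items()})
    for q in ["pack","knob","nut_top","post_hex","bracket","spanner","jaw","tool_mat","cell0","multimeter","bay0"]:
        try: r=ctrl.find_in(n,q)
        except Exception as e: print(q,e); continue
        print(q,[(np.round(d["bbox"]).astype(int).tolist(),round(d["score"],2)) for d in r[:5]])
print(ctrl.read_t())
E
```

```text
bench.py
pics
scene {'fx': 437.64887068294115, 'fy': 437.64887068294115, 'cx': 317.1267189613515, 'cy': 243.31228658804443, 'pose': [[0.5779, -0.4775, 0.6618, 1.336], [0.816, 0.3281, -0.4759, -0.6359], [0.0102, 0.8151, 0.5793, 0.737], [0.0, 0.0, 0.0, 1.0]]}
pack [([370, 247, 124, 77], 0.98)]
knob [([369, 246, 112, 75], 0.67)]
nut_top [([201, 267, 32, 38], 0.73), ([355, 233, 8, 8], 0.48)]
post_hex []
bracket [([372, 246, 123, 73], 0.56)]
spanner [([435, 207, 51, 30], 0.69), ([369, 244, 124, 74], 0.25)]
jaw [([435, 205, 54, 29], 0.73)]
tool_mat [([371, 243, 120, 75], 0.26)]
cell0 [([200, 269, 34, 35], 0.86), ([220, 296, 33, 39], 0.61)]
multimeter [([398, 287, 54, 46], 0.67)]
bay0 [([370, 246, 116, 77], 0.78)]
side {'fx': 491.49172332287907, 'fy': 491.49172332287907, 'cx': 317.3910644925244, 'cy': 234.24949028854329, 'pose': [[0.7119, 0.498, -0.4952, -0.1308], [-0.702, 0.525, -0.4812, -0.7392], [0.0203, 0.6902, 0.7233, 1.1149], [0.0, 0.0, 0.0, 1.0]]}
pack [([293, 230, 102, 83], 0.93)]
knob [([255, 237, 17, 12], 0.59), ([297, 225, 7, 16], 0.44)]
nut_top [([297, 226, 8, 10], 0.41)]
post_h
[... 341 characters left out ...]
54431775, 'cx': 323.230891517731, 'cy': 242.59196593050268, 'T_tool_cam': [[-0.0001, 0.9608, 0.2774, 0.0783], [1.0, 0.0004, -0.0009, -0.0003], [-0.001, 0.2774, -0.9608, -0.1522], [0.0, 0.0, 0.0, 1.0]]}
pack [([283, 146, 249, 291], 0.81), ([258, 191, 33, 26], 0.33), ([415, 376, 36, 31], 0.29), ([172, 114, 25, 26], 0.26)]
knob [([170, 116, 30, 27], 0.7), ([285, 147, 247, 292], 0.52)]
nut_top [([258, 191, 31, 27], 0.66)]
post_hex [([262, 190, 38, 36], 0.58)]
bracket [([284, 146, 251, 291], 0.85), ([464, 206, 128, 90], 0.7)]
spanner []
jaw [([284, 145, 251, 289], 0.37)]
tool_mat [([171, 114, 32, 26], 0.35)]
cell0 []
multimeter [([462, 206, 127, 87], 0.66)]
bay0 [([283, 146, 250, 291], 0.67)]
1.8
```

View pics/scene0.png

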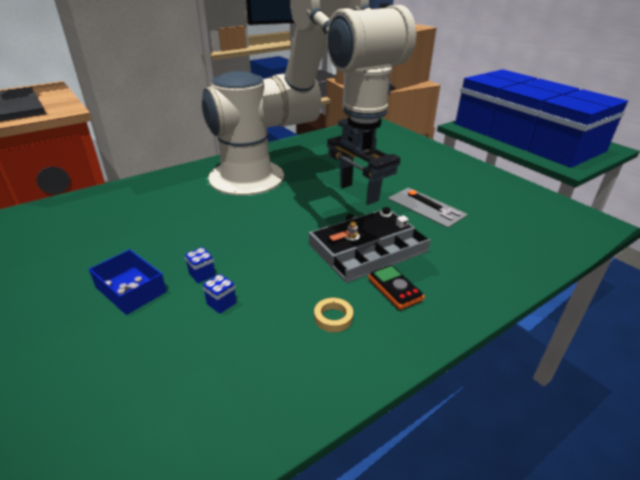

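View pics/wrist0.png

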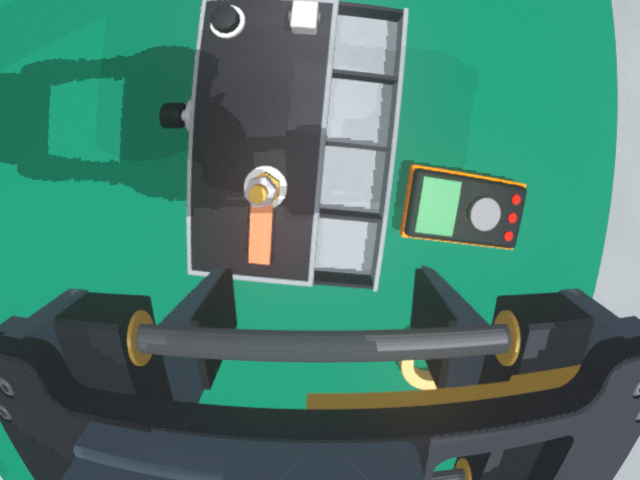

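View pics/side0.png

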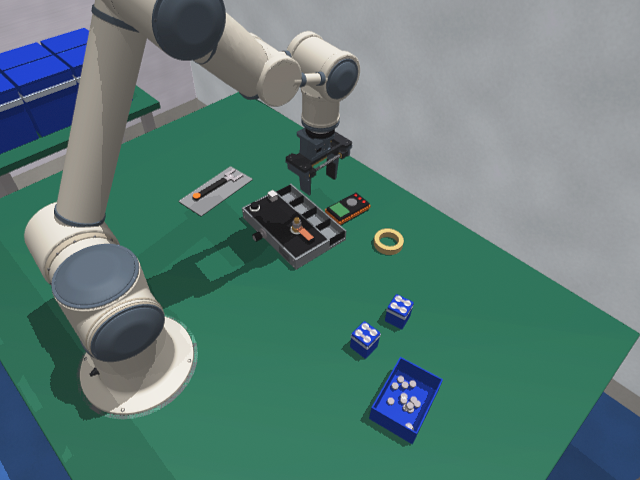

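The scene view shows the pack at (370,245), two cells at (200,264) and (220,292), the spanner on its mat at (430,205), and bin, tape and meter. The wrist view shows the knob at (172,115), nut at (260,190), bracket at (304,17) and bays on the right. The side view shows only two cells, at (365,338) and (399,311).

```bash
cat > h.py <<'E'
from bench import ctrl
import cv2, numpy as np
from scipy.spatial.transform import Rotation as Ro
P={n:ctrl.camera_params(n) for n in ["scene","side","wrist"]}
def Rd(a):
    "tool down, closing axis (tool y) at world angle a deg; tool x = a+90"
    c,s=np.cos(np.radians(a)),np.sin(np.radians(a))
    return np.array([[-s,c,0],[c,s,0],[0,0,-1.]])
def Twrist():
    T=np.eye(4);T[:3,:3]=ctrl.read_eef_rot();T[:3,3]=ctrl.read_tool_pos();return T@P["wrist"]["T_tool_cam"]
def ray(n,uv,T=None):
    p=P[n];T=p["pose"] if n!="wrist" else T
    a=(uv[0]-p["cx"])/p["fx"];b=(uv[1]-p["cy"])/p["fy"]
    if n=="wrist":
        th=np.hypot(a,b);k=np.sinc(th/np.pi);d=np.array([a*k,-b*k,-np.cos(th)])
    else: d=np.array([a,-b,-1.])
    d=T[:3,:3]@d;return np.array(T)[:3,3],d/np.linalg.norm(d)
def onz(n,uv,z,T=None):
    o,d=ray(n,uv,T);return o+d*(z-o[2])/d[2]
def proj(n,X,T=None):
    p=P[n];T=p["pose"] if n!="wrist" else T
    c=np.linalg.inv(T)@np.append(X,1);x,y,z=c[0],-c[1],-c[2]
    if n=="wrist":
        r=np.hypot(x,y);k=np.arctan2(r,z)/max(r,1e-9)
    else:k=1/z
    return np.array([p["cx"]+p["fx"]*k*x,p["cy"]+p["fy"]*k*y])
def tri(rs):
    A=sum(np.eye(3)-np.outer(d,d) for o,d in rs);b=sum((np.eye(3)-np.outer(d,d))@o for o,d in rs)
    return np.linalg.solve(A,b)
def snap(name):
    T=Twrist();im=ctrl.read_camera("wrist");cv2.imwrite(f"pics/{name}.png",im);np.save(f"pics/{name}.npy",T);return T,im
def find(n,q,k=4):
    return [(np.round(d["bbox"],1).tolist(),round(d["score"],2)) for d in ctrl.find_in(n,q)[:k]]
E
python3 - <<'E'
from h import *
print(np.round(ctrl.read_eef_rot(),3))
T=Twrist()
for nm,uv,z in [("knob",(172,115),.04),("nut",(260,190),.085),("brk",(304,17),.069),("bay0",(350,243),.012),("bay3",(364,45),.012),("cFR",(190,272),.045),("cBR",(376,288),.042)]:
    print(nm,np.round(onz("wrist",uv,z,T),3))
for nm,uvs,uvd in [("c_a",(200,255),(366,330)),("c_b",(220,282),(400,302))]:
    print(nm,onz("scene",uvs,.066),onz("side",uvd,.066),tri([ray("scene",uvs),ray("side",uvd)]))
for uv in [(196,196),(236,174),(214,187)]: print("sp side",onz("side",uv,.012))
for uv in [(411,193),(456,213)]: print("sp scene",onz("scene",uv,.012))
E
```

```text
[[-0.  1. -0.]
 [ 1.  0. -0.]
 [-0. -0. -1.]]
knob [0.479 0.107 0.04 ]
nut [0.573 0.037 0.085]
brk [0.609 0.185 0.069]
bay0 [ 0.653 -0.03   0.012]
bay3 [0.665 0.175 0.012]
cFR [ 0.489 -0.051  0.045]
cBR [ 0.678 -0.068  0.042]
c_a [ 0.44276459 -0.3594996   0.066     ] [ 0.44354348 -0.35987848  0.066     ] [ 0.44336398 -0.35984312  0.06639445]
c_b [ 0.56820977 -0.36306524  0.066     ] [ 0.57213055 -0.36493135  0.066     ] [ 0.57093219 -0.36481055  0.06810875]
sp side [0.45470662 0.39772855 0.012     ]
sp side [0.62219658 0.39758993 0.012     ]
sp side [0.52525233 0.39389139 0.012     ]
sp scene [0.44699828 0.39687666 0.012     ]
sp scene [0.62229958 0.42106819 0.012     ]
```

```bash
python3 - <<'E'
from h import *
ims=[]
for nm,p,a in [("pk1",(.58,-.01,.33),0),("pk2",(.56,.15,.33),180),("sp1",(.54,.33,.25),0)]:
    ctrl.goto(list(p),Rd(a)); T,im=snap(nm); ims.append(im)
    for q in ["knob","nut_top","post_hex","bracket","spanner","jaw","bay0","tool_mat"]: print(nm,q,find("wrist",q,3))
cv2.imwrite("pics/m1.png",np.hstack([ims[0][0:300,100:500],ims[1][0:300,100:500]]))
E
```

```text
pk1 knob [([236.1, 108.0, 24.7, 22.9], 0.87)]
pk1 nut_top [([315.1, 168.4, 25.0, 21.1], 0.6), ([328.4, 132.4, 199.7, 242.3], 0.3)]
pk1 post_hex [([314.8, 169.1, 24.5, 27.4], 0.77), ([325.5, 133.0, 199.2, 238.0], 0.5)]
pk1 bracket [([313.2, 169.2, 27.8, 27.7], 0.72), ([327.1, 132.3, 199.8, 239.3], 0.71)]
pk1 spanner []
pk1 jaw [([325.1, 134.1, 198.3, 237.5], 0.52), ([314.1, 168.8, 20.2, 18.8], 0.25)]
pk1 bay0 [([324.8, 131.8, 198.2, 235.1], 0.97)]
pk1 tool_mat []
pk2 knob [([391.6, 168.0, 25.0, 23.6], 0.83)]
pk2 nut_top [([310.5, 104.8, 27.2, 22.3], 0.74), ([390.7, 168.4, 25.0, 22.5], 0.68)]
pk2 post_hex [([314.1, 105.1, 25.1, 26.0], 0.61)]
pk2 bracket [([308.2, 144.3, 191.0, 236.3], 0.91), ([313.1, 104.2, 26.5, 27.3], 0.64), ([314.4, 105.7, 28.0, 24.6], 0.25)]
pk2 spanner [([340.0, 372.2, 129.7, 20.2], 0.87), ([312.9, 102.4, 23.9, 25.6], 0.75)]
pk2 jaw [([340.4, 372.1, 123.6, 22.1], 0.92), ([314.0, 104.9, 28.0, 22.8], 0.48)]
pk2 bay0 [([306.1, 145.2, 193.3, 234.2], 0.76), ([389.5, 167.9, 23.7, 21.4], 0.7), ([313.4, 104.0, 27.6, 28.1], 0.5)]
pk2 tool_mat [([342.4, 354.0, 160.0, 73.3], 0.94)]
sp1 knob [([272.6, 388.4, 28.6, 24.9], 0.84)]
sp1 nut_top []
sp1 post_hex [([309.5, 157.2, 226.8, 119.3], 0.37)]
sp1 bracket []
sp1 spanner [([323.8, 145.3, 190.8, 47.6], 0.95), ([349.6, 354.8, 171.3, 110.6], 0.6)]
sp1 jaw [([323.4, 145.2, 187.9, 52.9], 0.94)]
sp1 bay0 [([349.3, 354.3, 174.2, 110.6], 0.75)]
sp1 tool_mat [([309.6, 159.3, 228.5, 123.4], 0.74)]
```

View pics/m1.png

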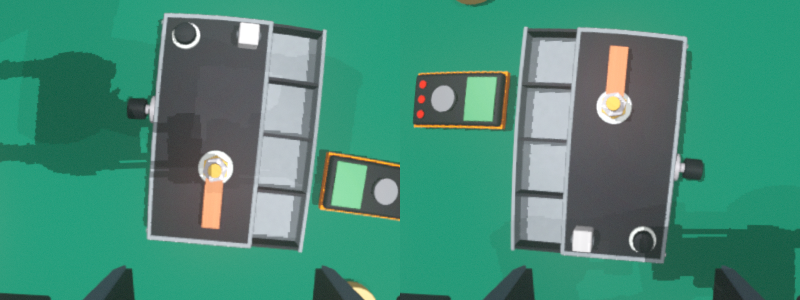

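View pics/sp1.png

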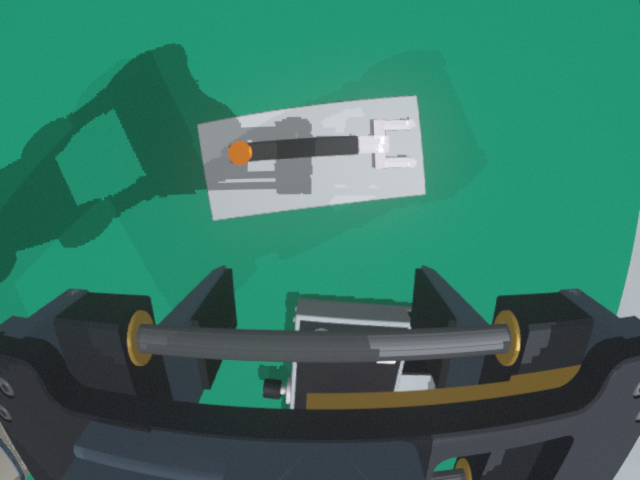

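The pack montage shows box corners (pk1 full coords) at (264,15), (249,238), (426,31), (401,250), and (pk2) at (386,38), (364,262), (226,27), (212,249). The stud tip is at (316,171) and (313,103). In sp1 the spanner runs from (240,152) to jaw tips at (411,124) and (413,162).

```bash
python3 - <<'E'
from h import *
from scipy.optimize import least_squares
T1,T2,Ts=[np.load(f"pics/{n}.npy") for n in("pk1","pk2","sp1")]
C=[(-.09,.14,.045),(-.09,-.14,.045),(.105,.14,.042),(.105,-.14,.042)]
u1=[(264,15),(249,238),(426,31),(401,250)];u2=[(364,262),(386,38),(212,249),(226,27)]
def ref(nm,us):
    g=cv2.cvtColor(cv2.imread(f"pics/{nm}.png"),cv2.COLOR_BGR2GRAY)
    return us
for c,a,b in zip(C,u1,u2): print("tri",c,np.round(tri([ray("wrist",a,T1),ray("wrist",b,T2)]),4))
for nm,a,b in [("knob",(236.1,108),(391.6,168)),("stud",(316,171),(313,103)),("knob detect",(236,108),(392.5,168.5))]:
    print(nm,np.round(tri([ray("wrist",a,T1),ray("wrist",b,T2)]),4))
W=lambda p,c:np.append(p[:2]+Ro.from_euler('z',p[2]).as_matrix()[:2,:2]@np.array(c[:2]),c[2])
def f(p): return np.concatenate([proj("wrist",W(p,c),T)-u for T,us in((T1,u1),(T2,u2)) for c,u in zip(C,us)])
r=least_squares(f,[.57,.07,0]);print("pack",r.x,np.degrees(r.x[2]),np.round(f(r.x),1))
p=r.x;L=lambda X:Ro.from_euler('z',-p[2]).as_matrix()@(np.array(X)-[p[0],p[1],0])
for nm,a,b in [("knob",(236.1,108),(391.6,168)),("stud",(316,171),(313,103))]:
    print(nm,"local",np.round(L(tri([ray("wrist",a,T1),ray("wrist",b,T2)])),4))
for z in(.02,): print("sp",[np.round(onz("wrist",u,.006+h,Ts),4) for u,h in(((240,152),.014),((411,124),.008),((413,162),.008),((356,145.5),.014),((250,151.5),.014))])
for u in[(198,124),(417,96),(426,195),(214,220)]: print("mat",np.round(onz("wrist",u,.006,Ts),4))
np.save("pack.npy",p)
E
```

```text
tri (-0.09, 0.14, 0.045) [ 5.037e-01  2.379e-01 -3.000e-04]
tri (-0.09, -0.14, 0.045) [ 0.475  -0.0703 -0.0213]
tri (0.105, 0.14, 0.042) [ 0.7229  0.2265 -0.023 ]
tri (0.105, -0.14, 0.042) [ 0.6911 -0.0874 -0.0139]
knob [0.4825 0.1047 0.0642]
stud [0.5719 0.0285 0.0313]
knob detect [0.4769 0.1069 0.0405]
pack [ 0.58707173  0.07738555 -0.08764616] -5.0217551913384515 [-0.9 -2.6 -2.7  1.5 -0.4 -1.5  0.4  1.7 -0.5  1.2  0.9 -2.1 -1.4  0.4
 -2.5 -0.5]
knob local [-0.1066  0.018   0.0642]
stud local [-0.0108 -0.0501  0.0313]
sp [array([0.4539, 0.3955, 0.02  ]), array([0.632 , 0.4253, 0.014 ]), array([0.6352, 0.3849, 0.014 ]), array([0.5735, 0.4009, 0.02  ]), array([0.4646, 0.3956, 0.02  ])]
mat [0.4038 0.4282 0.006 ]
mat [0.6402 0.4567 0.006 ]
mat [0.6536 0.3484 0.006 ]
mat [0.4174 0.3202 0.006 ]
```

```bash
cat >> h.py <<'E'
p=np.load("pack.npy");yaw=np.degrees(p[2])
def W(x,y,z): return np.append(p[:2]+Ro.from_euler('z',p[2]).as_matrix()[:2,:2]@np.array([x,y]),z)
def L(X): return Ro.from_euler('z',-p[2]).as_matrix()@(np.array(X)-[p[0],p[1],0])
E
python3 - <<'E'
from h import *
T1,T2=[np.load(f"pics/{n}.npy") for n in("pk1","pk2")]
for nm,a,b,z in [("knob",(236.1,108),(391.6,168),.03),("stud",(316,171),(313,103),.089),("nut",(315,168.6),(312,104.9),.08),("brk",(348,35),(283,238),.069)]:
    print(nm,[np.round(L(onz("wrist",u,z,T)),4) for u,T in((a,T1),(b,T2))])
for n,u in[("side",(255,237))]: print(np.round(L(onz(n,u,.03)),4))
for a in(85,-95): print(a,ctrl.ik(list(W(-.116,.02,.12)),Rd(a)))
# closer look at knob and post
ims=[]
for nm,t in[("k1",(-.05,-.13,.22)),("k2",(-.05,-.06,.17))]:
    ctrl.goto(list(W(*t)),Rd(yaw));T,im=snap(nm);ims.append(im);print(np.round(T[:3,3],3))
    for q in ["knob","nut_top","post_hex"]:print(q,find("wrist",q,2))
cv2.imwrite("pics/m2.png",np.hstack([ims[0][0:290,130:530],ims[1][0:290,130:530]]))
E
```

```text
knob [array([-0.1147,  0.0206,  0.03  ]), array([-0.1132,  0.0199,  0.03  ])]
stud [array([-0.0103, -0.0452,  0.089 ]), array([-0.0128, -0.0444,  0.089 ])]
nut [array([-0.0117, -0.0435,  0.08  ]), array([-0.0116, -0.043 ,  0.08  ])]
brk [array([0.0112, 0.1105, 0.069 ]), array([0.0099, 0.1092, 0.069 ])]
[-0.122   0.0163  0.03  ]
85 [ 5.73884854e+00  2.62633525e+01  1.03927333e+02 -2.54444375e-14
  4.98093144e+01 -7.92611515e+01]
-95 [ 5.73884854e+00  2.62633525e+01  1.03927333e+02 -2.54444375e-14
  4.98093144e+01  1.00738849e+02]
[0.533 0.031 0.372]
knob [([254.5, 65.2, 33.6, 31.0], 0.93)]
nut_top [([369.1, 130.8, 36.4, 34.2], 0.65)]
post_hex [([370.0, 132.2, 38.0, 38.9], 0.81), ([365.6, 118.3, 246.4, 236.7], 0.48)]
[0.538 0.101 0.322]
knob [([243.2, 137.1, 36.3, 34.6], 0.88)]
nut_top [([377.4, 230.6, 43.0, 38.9], 0.89)]
post_hex [([377.9, 228.8, 43.4, 48.3], 0.64)]
```

View pics/m2.png

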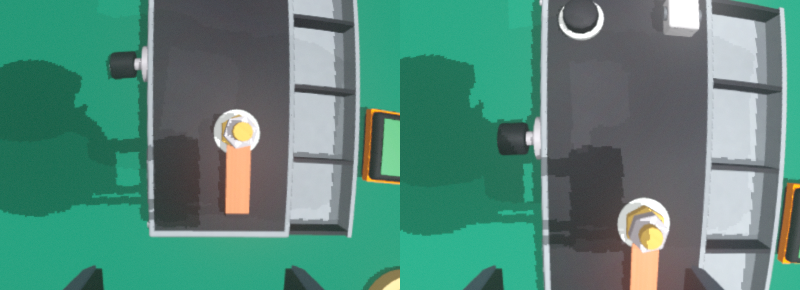

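The montage shows the knob at (254,65) in k1 and (243,138) in k2. The stud is at (372,131) and (381,237), and the nut's flats are turned a bit from square. Next I'll pull the knob.

```bash
python3 - <<'E'
from h import *
Ta,Tb=[np.load(f"pics/{n}.npy") for n in("k1","k2")]
kz=tri([ray("wrist",(253.5,65.2),Ta),ray("wrist",(242.7,138),Tb)]);print("knob",np.round(L(kz),4))
print("stud",np.round(L(tri([ray("wrist",(372,131),Ta),ray("wrist",(381,237),Tb)])),4))
R=Rd(yaw+90)
ctrl.goto(list(W(-.117,.02,.12)),R); ctrl.command_gripper(.75)
print(ctrl.move_l(list(W(-.117,.02,.028)),.1,contact_N=15),ctrl.read_tool_pos())
ctrl.command_gripper(0);print(ctrl.read_grip_width()*91,ctrl.read_grasp_force(),np.round(ctrl.read_contact_force(),1))
print(ctrl.move_l(list(W(-.1435,.02,.028)),.04,contact_N=35),np.round(L(ctrl.read_tool_pos()),4),np.round(ctrl.read_contact_force(),1))
ctrl.command_gripper(.75);print(np.round(ctrl.read_contact_force(),1))
ctrl.move_l(list(W(-.1435,.02,.13)),.15)
ctrl.goto(list(W(-.05,-.06,.17)),Rd(yaw));T,im=snap("k3")
f=find("wrist","knob",2);print(f,np.round(L(onz("wrist",f[0][0][:2],.03,T)),4),ctrl.read_t())
E
```

```text
knob [-0.1151  0.0205  0.0232]
stud [-0.0123 -0.0449  0.0858]
False [0.47251847 0.10758643 0.02840082]
25.561012272768796 30.000028610229492 [-0.8  5.5  0.5]
False [-0.1431  0.0203  0.0281] [ 2.   6.4 -2.4]
[0.7 0.2 0.3]
[([228.5, 139.9, 71.6, 32.9], 0.81)] [-0.1257  0.0187  0.03  ] 18.9333
```

```bash
python3 - <<'E'
from h import *
ims=[]
for nm,t,a in[("s1",(.54,.34,.18),0),("s2",(.54,.46,.18),180)]:
    print(ctrl.ik(list(t),Rd(a)))
    ctrl.goto(list(t),Rd(a));T,im=snap(nm);ims.append(im);print(np.round(T[:3,3],3),find("wrist","spanner",2))
cv2.imwrite("pics/m3.png",np.hstack([ims[0][30:330,120:520],ims[1][30:330,120:520]]))
for t,a in[((.548,.4005,.0275),-87),(tuple(W(-.012,.065,.068)),yaw-180),(tuple(W(-.012,.065,.068)),yaw+180)]:print(ctrl.ik(list(t),Rd(a)))
print(ctrl.read_t())
E
```

```text
[ 2.68365526e+01  3.22600219e+01  7.87014216e+01 -2.54444375e-14
  6.90385565e+01  2.68365526e+01]
[0.54  0.417 0.332] [([322.6, 156.8, 229.5, 59.7], 0.67)]
[ 3.56064802e+01  3.78814471e+01  6.72210627e+01 -2.54444375e-14
  7.48974902e+01 -1.44393520e+02]
[0.54  0.382 0.332] [([324.4, 169.3, 227.5, 64.3], 0.73)]
[ 3.11232790e+01  4.54400380e+01  7.88986513e+01 -2.54444375e-14
  5.56613107e+01  1.18123279e+02]
[ 8.13094728e+00  3.74966572e+01  9.02221669e+01 -2.54444375e-14
  5.22811758e+01 -1.66847298e+02]
[ 8.13094728e+00  3.74966572e+01  9.02221669e+01 -2.54444375e-14
  5.22811758e+01 -1.66847298e+02]
22.975
```

View pics/m3.png

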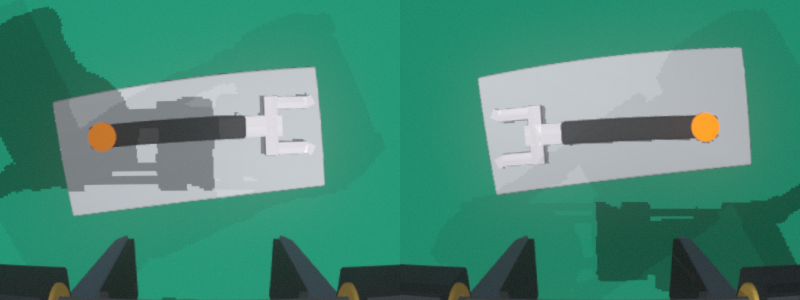

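s1: orange end (222,166), handle front (365,156), jaw tips (433,131) and (434,178). s2: orange end (425,157), handle front (281,162), tips (214,144) and (216,192). I'll compute the pose and grasp.

```bash
python3 - <<'E'
from h import *
T1,T2=np.load("pics/s1.npy"),np.load("pics/s2.npy")
g=lambda u1,u2,z:(onz("wrist",u1,z,T1)+onz("wrist",u2,z,T2))/2
for u1,u2 in[((222,166),(425,157)),((365,156),(281,162)),((433,131),(214,144)),((434,178),(216,192))]:
    print(np.round(tri([ray("wrist",u1,T1),ray("wrist",u2,T2)]),4), np.round(onz("wrist",u1,.02,T1)-onz("wrist",u2,.02,T2),4))
E_=g((222,166),(425,157),.02);F=g((365,156),(281,162),.02);tp=(g((433,131),(214,144),.014)+g((434,178),(216,192),.014))/2
d=tp-E_;ang=np.degrees(np.arctan2(d[1],d[0]));u=np.array([np.cos(np.radians(ang)),np.sin(np.radians(ang)),0])
print(E_,F,tp,ang,np.linalg.norm(d[:2]),(F-E_)@u)
o=(F-.025*u+tp-.086*u)/2;print("origin",F-.025*u,tp-.086*u)
R=Rd(ang-90)
ctrl.goto([o[0],o[1],.12],R)
ctrl.command_gripper(.7)
print(ctrl.move_l([o[0],o[1],.0275],.1,contact_N=12),ctrl.read_tool_pos())
ctrl.command_gripper(0);print(ctrl.read_grip_width()*91,ctrl.read_grasp_force(),np.round(ctrl.read_contact_force(),1))
ctrl.move_l([o[0],o[1],.16],.15);print(np.round(ctrl.read_contact_force(),1))
T,im=snap("g1");cv2.imwrite("pics/g1c.png",im[0:400])
E
```

```text
[0.4543 0.3955 0.0235] [ 0.0006 -0.0004  0.    ]
[0.5763 0.4019 0.0116] [-0.0002  0.0009  0.    ]
[0.009  0.3683 2.1088] [0.0005 0.0417 0.    ]
[0.5841 0.4022 0.1871] [ 0.0029 -0.0408  0.    ]
[0.45330329 0.39549326 0.02      ] [0.57531605 0.40180921 0.02      ] [0.63590069 0.40523917 0.014     ] 3.0551903733694052 0.18285729428600664 0.12217595994270546
origin [0.55035158 0.40047677 0.02      ] [0.55002292 0.40065555 0.014     ]
False [0.55057211 0.4008272  0.02816972]
19.352131843553284 29.997852444648743 [0.2 0.2 0.8]
[-0.3 -0.4 -1.6]
```

View pics/g1c.png

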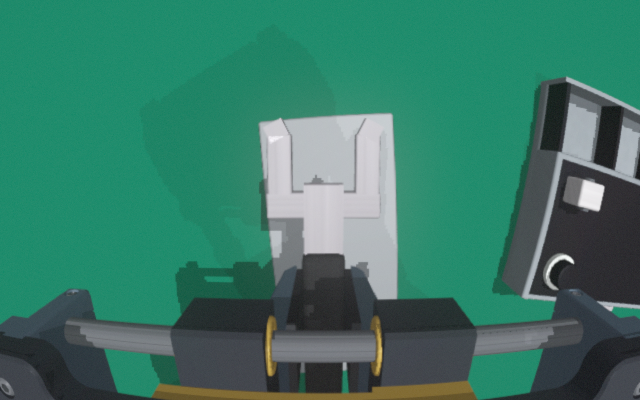

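The spanner is held straight, jaw ahead of the fingers (tips (278,121), (369,121)). Now I'll bring it over the deck ahead of the hexagon.

```bash
python3 - <<'E'
from h import *
X=W(-.012,-.045+.07+.055,0)
R=Rd(yaw+180)
ctrl.goto([X[0],X[1],.17],R)
ctrl.move_l([X[0],X[1],.082],.12,contact_N=10);ctrl.sleep(.3)
print(np.round(L(ctrl.read_tool_pos()),4),np.round(ctrl.read_contact_force(),1),ctrl.read_grip_width()*91)
T,im=snap("h1");cv2.imwrite("pics/h1c.png",cv2.resize(im[60:320,220:430],None,fx=2.3,fy=2.3,interpolation=cv2.INTER_CUBIC))
print(np.round(L(T[:3,3]),4),np.round(proj("wrist",W(-.012,-.045,.089),T)),np.round(proj("wrist",W(-.012,-.045,.059),T)),ctrl.read_t())
E
```

```text
[-0.0118  0.0801  0.0824] [ 0.1  0.4 -2.2] 19.40346885242296
[-0.0123  0.0016  0.2346] [323.  23.] [323.  42.] 35.625
```

View pics/h1c.png

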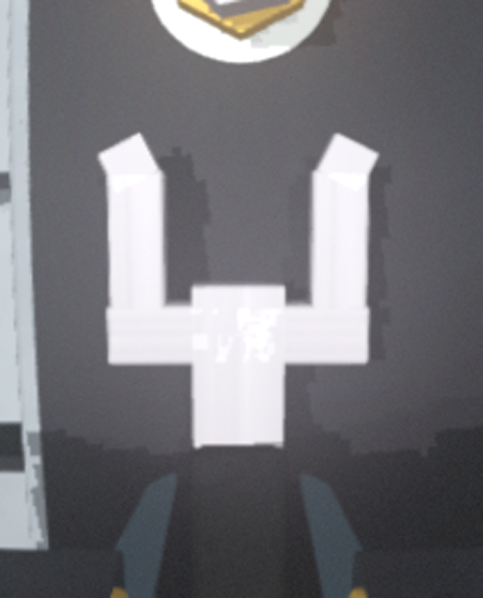

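The hexagon is centred about 4 crop pixels (0.9 mm) right, towards pack -x, of the jaw centre. I'll correct by that, lower, and approach.

```bash
python3 - <<'E'
from h import *
x=-.0127
def mv(y,z,v=.06,c=None):
    r=ctrl.move_l(list(W(x,y,z)),v,contact_N=c);return r
mv(.08,.082);print(mv(.08,.0682,.03,8));ctrl.sleep(.2)
print(np.round(L(ctrl.read_tool_pos()),4),np.round(ctrl.read_contact_force(),1))
mv(.062,.0682);ctrl.sleep(.3)
print(np.round(L(ctrl.read_tool_pos()),4),np.round(ctrl.read_contact_force(),1))
T,im=snap("h2");cv2.imwrite("pics/h2c.png",cv2.resize(im[60:260,220:430],None,fx=2.8,fy=2.8,interpolation=cv2.INTER_CUBIC))
E
```

```text
False
[-0.0126  0.08    0.0684] [-0.2 -0.4 -1.6]
[-0.0127  0.0622  0.0682] [-0.9 -0.3 -2. ]
```

View pics/h2c.png

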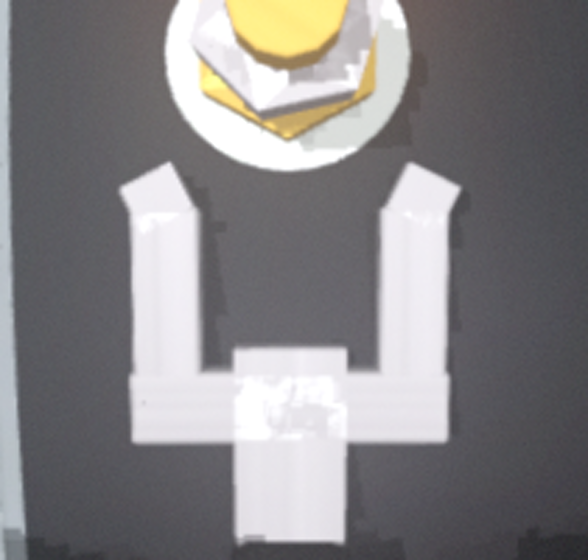

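The jaw (centre col 290) lines up with the hexagon (col 288), and the post is square. The nut is turned about 15° clockwise. I'll slide the spanner on.

```bash
python3 - <<'E'
from h import *
x=-.0125
for y in(.045,.034,.028,.0245):
    r=ctrl.move_l(list(W(x,y,.0682)),.04,contact_N=10);ctrl.sleep(.15)
    print(y,r,np.round(L(ctrl.read_tool_pos()),4),np.round(ctrl.read_contact_force(),1),np.round(ctrl.read_wrist_torque(),2))
    if r:break
T,im=snap("h3");cv2.imwrite("pics/h3c.png",cv2.resize(im[60:290,220:430],None,fx=2.5,fy=2.5,interpolation=cv2.INTER_CUBIC))
E
```

```text
0.045 False [-0.0125  0.0451  0.0682] [-0.7  0.9 -2.2] [ 0.16  0.06 -0.03]
0.034 False [-0.0125  0.0341  0.0682] [-0.5 -0.5 -1.5] [0.14 0.13 0.05]
0.028 True [-0.0125  0.0282  0.068 ] [1.6 4.4 1.4] [ 0.93 -0.14  0.09]
```

View pics/h3c.png

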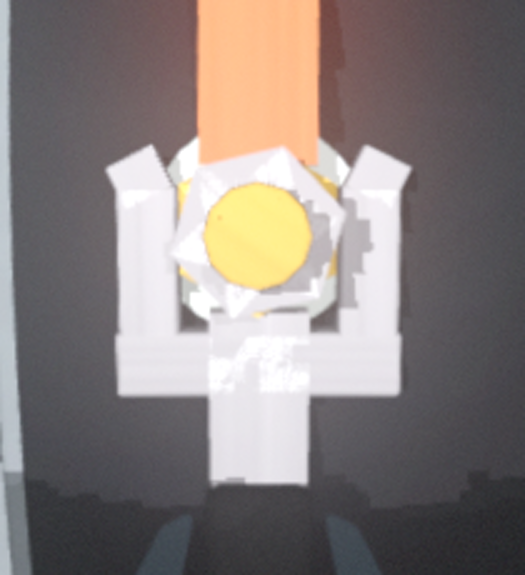

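The jaw is fully on: the hexagon's vertex meets the throat, and the hexagon centre at row 229 sits midway between tips and throat. The nut is about 16° clockwise. I'll release the spanner and grip the nut.

```bash
python3 - <<'E'
from h import *
ctrl.command_gripper(.5);ctrl.sleep(.2)
print(np.round(L(ctrl.read_tool_pos()),4),np.round(ctrl.read_contact_force(),1))
q=ctrl.read_tool_pos();ctrl.move_l([q[0],q[1],.16],.15)
a=yaw-16.3+60
ctrl.goto(list(W(-.0125,-.0425,.15)),Rd(a));ctrl.command_gripper(.6)
print(ctrl.move_l(list(W(-.0125,-.0425,.0835)),.06,contact_N=8))
ctrl.sleep(.2);print(np.round(ctrl.read_contact_force(),1),np.round(ctrl.read_wrist_torque(),2))
ctrl.command_gripper(0);ctrl.sleep(.2)
print(ctrl.read_grip_width()*91,np.round(ctrl.read_contact_force(),1),np.round(ctrl.read_wrist_torque(),2),np.round(L(ctrl.read_tool_pos()),4),a,ctrl.read_q()[5],ctrl.read_t())
im=ctrl.read_camera("side");cv2.imwrite("pics/side1.png",im)
E
```

```text
[-0.013   0.028   0.0676] [ 0.   0.3 -0.4]
False
[-0.3 -0.9  0.2] [ 0.05 -0.02  0.06]
23.268225843792244 [-5.8 -7.3  4.9] [-1.33  1.01 -0.01] [-0.0135 -0.0432  0.0834] 38.678244808661546 -41.036035744707306 45.4167
```

```bash
python3 - <<'E'
from h import *
R=ctrl.read_eef_rot();print(np.degrees(np.arctan2(R[1,1],R[0,1])),R[2],ctrl.read_q())
f=ctrl.read_contact_force();print(f,L(np.append(f[:2]+p[:2],0)))
q=ctrl.read_tool_pos();a=np.degrees(np.arctan2(R[1,1],R[0,1]))
ctrl.move_l([q[0],q[1],.0835],.03,ori=Rd(a));ctrl.sleep(.2)
print(np.round(ctrl.read_contact_force(),1),np.round(ctrl.read_wrist_torque(),2),np.round(L(ctrl.read_tool_pos()),4))
E
```

```text
38.69084140981659 [ 5.30071229e-04 -2.26969032e-03 -9.99997284e-01] [-2.39367574e+00  3.46619953e+01  9.35473147e+01 -7.95005458e-02
  5.19086951e+01 -4.10353731e+01]
[-5.16540018 -6.88829586  6.00171063] [-4.54261293 -7.31400346  0.        ]
[-1.  -3.   0.5] [-0.55  0.15 -0.  ] [-0.0135 -0.0434  0.0835]
```

```bash
python3 - <<'E'
from h import *
c=W(-.0135,-.0438,.0835);a=38.7;tot=0
while tot<104:
    s=8 if tot<80 else 3
    tot+=s;ctrl.move_l(list(c),.05,ori=Rd(a-tot))
    t=ctrl.read_wrist_torque();R=ctrl.read_eef_rot();act=38.7-np.degrees(np.arctan2(R[1,1],R[0,1]))
    print(tot,round(act,1),np.round(t,2),np.round(ctrl.read_contact_force(),1),round(ctrl.read_grip_width()*91,1))
    if abs(t[2])>.6: break
print(ctrl.read_t(),np.round(L(ctrl.read_tool_pos()),4))
E
```

```text
8 7.9 [ 0.94 -0.24 -0.07] [ 1.3  5.4 -1.5] 23.3
16 15.9 [ 1.18 -0.42 -0.05] [ 2.8  6.7 -1.8] 23.5
24 23.9 [ 1.35 -0.67 -0.01] [ 3.8  7.1 -4.1] 23.3
32 31.9 [ 1.42 -0.84 -0.02] [ 5.4  7.2 -5. ] 23.7
40 39.9 [ 1.5  -1.1  -0.02] [ 6.   7.  -5.4] 23.4
48 47.9 [ 1.44 -1.3  -0.02] [ 7.7  6.9 -7.4] 23.1
56 55.9 [ 1.36 -1.53 -0.  ] [ 8.1  7.3 -7.9] 23.5
64 63.9 [ 1.26 -1.72 -0.06] [10.5  7.5 -9.2] 23.5
72 71.9 [ 1.05 -1.9  -0.03] [12.   6.1 -9.4] 24.1
80 79.9 [ 0.79 -2.09 -0.07] [ 11.2   4.2 -11.8] 24.0
83 82.9 [ 0.73 -2.15  0.02] [ 11.6   2.7 -11. ] 23.7
86 85.9 [ 0.64 -2.23  0.02] [ 11.8   2.1 -11.7] 23.4
89 88.9 [ 0.52 -2.23 -0.01] [ 12.8   2.  -12.2] 23.4
92 91.9 [ 0.42 -2.28  0.02] [ 13.2   1.1 -13.1] 23.4
95 94.9 [ 0.25 -2.34 -0.04] [ 13.6   1.3 -13.1] 23.4
98 97.9 [ 0.12 -2.4   0.07] [ 12.7   0.9 -12.4] 23.5
101 100.9 [-0.04 -2.42  0.18] [ 14.3   0.3 -13.2] 23.8
104 103.9 [-0.26 -2.35  0.37] [ 13.1  -2.1 -12.3] 23.6
50.8333 [-0.0109 -0.0439  0.0837]
```

```bash
python3 - <<'E'
from h import *
ctrl.command_gripper(.5)
q=ctrl.read_tool_pos();ctrl.move_l([q[0],q[1],.15],.12)
ctrl.goto(list(W(-.0125,.035,.10)),Rd(yaw+180));ctrl.sleep(.2)
T,im=snap("n1");print(np.round(L(T[:3,3]),4))
a=cv2.resize(im[60:260,225:425],None,fx=2,fy=2,interpolation=cv2.INTER_CUBIC)
ctrl.goto(list(W(-.0125,-.07,.17)),Rd(yaw))
T,im=snap("n2");print(np.round(L(T[:3,3]),4))
b=cv2.resize(im[0:300,200:500],(400,400),interpolation=cv2.INTER_CUBIC)
cv2.imwrite("pics/n12.png",np.hstack([a,b]));print(ctrl.read_t())
E
```

```text
[-0.0128 -0.0433  0.2522]
[-0.0123  0.0083  0.3221]
58.5
```

View pics/n12.png

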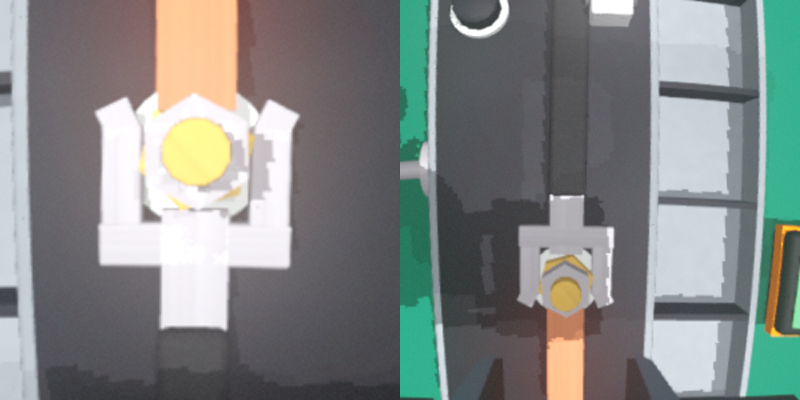

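The nut's flats are now square to the pack (2.09 rad total), and the spanner is on with its handle by the bracket at (612,12). I'll measure the post's rotation from the gold pixels.

```bash
cat > post.py <<'E'
from h import *
def hexp(c,af,phi,z):
    r=af/np.sqrt(3);ang=np.radians(yaw+90+60*np.arange(6))-phi
    return [np.append(c[:2]+r*np.array([np.cos(t),np.sin(t)]),z) for t in ang]
def fit(nm,nuts,show=False):
    T=np.load(f"pics/{nm}.npy");im=cv2.imread(f"pics/{nm}.png");S=4
    h=cv2.cvtColor(im,cv2.COLOR_BGR2HSV).astype(int)
    gold=((h[...,0]>15)&(h[...,0]<32)&(h[...,1]>90)&(h[...,2]>50)).astype(np.uint8)
    def poly(pts):
        m=np.zeros(im.shape[:2],np.uint8);cv2.fillPoly(m,[np.round(np.array([proj("wrist",X,T) for X in pts])*16).astype(int)],1,shift=4);return m.astype(bool)
    best=[]
    base=W(-.0128,-.0435,0)
    for dx in np.arange(-.002,.0021,.0005):
     for dy in np.arange(-.002,.0021,.0005):
      c=base+[dx,dy,0]
      nut=poly(hexp(c,.024,nuts,.077))|poly(hexp(c,.024,nuts,.062))|poly(hexp(c,.018,0,.089))|poly(hexp(c,.018,.5,.083))
      roi=cv2.dilate(poly(hexp(c,.034,0,.055)).astype(np.uint8),np.ones((3,3)))>0
      neck=poly([W(*(L(c)[:2]+d),.059) for d in([-.011,.0145],[.011,.0145],[.011,.04],[-.011,.04])])
      roi&=~cv2.dilate(nut.astype(np.uint8),np.ones((3,3))).astype(bool)&~neck
      for phi in np.radians(np.arange(-30,30,1.)):
        m=poly(hexp(c,.027,phi,.059));best.append(((roi&m&(gold>0)).sum()/max(1,(roi&(m|(gold>0))).sum()),np.degrees(phi),dx,dy))
    best.sort(reverse=True);return best
if __name__=="__main__":
    import sys
    for nm,n in[("h3",np.radians(16.3)),("n1",0),("n2",0)]:
        b=fit(nm,n);print(nm,[tuple(np.round(x,4)) for x in b[:6]])
        d={}
        for s,ph,*_ in b:d[ph]=max(d.get(ph,0),s)
        print({int(k):round(v,2) for k,v in sorted(d.items())})
E
python3 post.py
```

```text
h3 [(np.float64(0.4857), np.float64(1.0), np.float64(0.0005), np.float64(-0.0015)), (np.float64(0.4811), np.float64(0.0), np.float64(0.0005), np.float64(-0.0015)), (np.float64(0.4747), np.float64(2.0), np.float64(0.0005), np.float64(-0.0015)), (np.float64(0.4043), np.float64(2.0), np.float64(0.0005), np.float64(-0.002)), (np.float64(0.4031), np.float64(-1.0), np.float64(0.0005), np.float64(-0.001)), (np.float64(0.395), np.float64(-2.0), np.float64(0.0005), np.float64(-0.0015))]
{-29: np.float64(0.15), -28: np.float64(0.13), -27: np.float64(0.14), -26: np.float64(0.14), -25: np.float64(0.15), -24: np.float64(0.15), -23: np.float64(0.18), -22: np.float64(0.17), -21: np.float64(0.16), -20: np.float64(0.16), -19: np.float64(0.16), -18: np.float64(0.16), -17: np.float64(0.15), -16: np.float64(0.15), -14: np.float64(0.16), -13: np.float64(0.17), -12: np.float64(0.19), -11: np.float64(0.16), -10: np.float64(0.19), -9: np.float64(0.2), -8: np.float64(0.21), -7: np.float64(0.23), -6: np.float64(0.25), -5: np.float64(0.27), -4: np.float64(0.29), -3: np.float64(0.36), -2: np.float64(0.39), -1: 
[... 3308 characters left out ...]
t64(0.45), -3: np.float64(0.41), -2: np.float64(0.46), -1: np.float64(0.47), 0: np.float64(0.5), 1: np.float64(0.51), 2: np.float64(0.5), 3: np.float64(0.54), 4: np.float64(0.56), 5: np.float64(0.55), 6: np.float64(0.61), 7: np.float64(0.62), 8: np.float64(0.64), 9: np.float64(0.63), 10: np.float64(0.63), 11: np.float64(0.67), 12: np.float64(0.73), 13: np.float64(0.73), 14: np.float64(0.76), 16: np.float64(0.76), 17: np.float64(0.65), 18: np.float64(0.68), 19: np.float64(0.79), 20: np.float64(0.7), 21: np.float64(0.63), 22: np.float64(0.68), 23: np.float64(0.64), 24: np.float64(0.64), 25: np.float64(0.62), 26: np.float64(0.62), 27: np.float64(0.63), 28: np.float64(0.61), 29: np.float64(0.6)}
```

The post has given about 11-16° clockwise while the nut is at its stop. I'll back the nut and post off together by 11° within the spanner's play, which frees the jaw as well.

```bash
python3 - <<'E'
from h import *
c=W(-.0116,-.0443,.0835);a=yaw-60
def st(t):
    R=ctrl.read_eef_rot();print(t,round(np.degrees(np.arctan2(R[1,1],R[0,1]))-yaw,1),np.round(ctrl.read_wrist_torque(),2),np.round(ctrl.read_contact_force(),1),round(ctrl.read_grip_width()*91,1))
ctrl.goto([c[0],c[1],.15],Rd(a));ctrl.command_gripper(.6)
print(ctrl.move_l(list(c),.06,contact_N=8));ctrl.command_gripper(0);ctrl.sleep(.2);st("grip")
for d in(2,4,6,8,10,11):
    ctrl.move_l(list(c),.05,ori=Rd(a+d));st(d)
ctrl.command_gripper(.5);st("rel")
q=ctrl.read_tool_pos();ctrl.move_l([q[0],q[1],.15],.12)
ctrl.goto(list(W(-.0125,-.07,.17)),Rd(yaw));T,im=snap("n3")
ctrl.goto(list(W(-.0125,-.05,.13)),Rd(yaw));T,im=snap("n4")
import post
for n in("n3","n4"):
    d={}
    for s,ph,*_ in post.fit(n,np.radians(-11)):d[ph]=max(d.get(ph,0),s)
    print(sorted(((round(v,2),int(round(k))) for k,v in d.items()),reverse=True)[:8])
print(ctrl.read_t())
E
```

```text
False
grip -60.0 [-0.35  0.08  0.13] [ 1.3 -2.2  1.7] 23.4
2 -58.0 [-0.42  0.07  0.03] [ 0.3 -2.5  1.7] 23.2
4 -56.1 [-0.41  0.03 -0.01] [ 0.6 -2.   1.8] 23.4
6 -54.1 [-0.45 -0.01  0.02] [ 0.  -3.5  3. ] 23.6
8 -52.1 [-0.42  0.06 -0.01] [ 0.7 -1.8  3.6] 23.7
10 -50.1 [-0.34  0.02 -0.02] [-0.  -1.5  4.5] 23.3
11 -49.0 [-0.25  0.04 -0.08] [ 0.5 -1.3  3.8] 23.3
rel -49.0 [ 0.03  0.09 -0.02] [-0.1  0.6  0.1] 45.2
[(np.float64(0.79), 14), (np.float64(0.77), 16), (np.float64(0.77), 15), (np.float64(0.76), 18), (np.float64(0.74), 17), (np.float64(0.73), 22), (np.float64(0.73), 19), (np.float64(0.73), 13)]
[(np.float64(0.81), 20), (np.float64(0.81), 17), (np.float64(0.79), 18), (np.float64(0.78), 23), (np.float64(0.78), 22), (np.float64(0.76), 24), (np.float64(0.76), 21), (np.float64(0.76), 19)]
66.0083
```

```bash
python3 - <<'E'
from h import *
out=[]
for n in("n2","n4"):
    T=np.load(f"pics/{n}.npy");im=cv2.imread(f"pics/{n}.png");u=proj("wrist",W(-.0123,-.044,.06),T).astype(int);print(u)
    c=im[u[1]-45:u[1]+35,u[0]-35:u[0]+35];out.append(cv2.resize(c,(400,457),interpolation=cv2.INTER_CUBIC))
cv2.imwrite("pics/z.png",np.hstack(out))
E
```

```text
[323 211]
[325 256]
```

View pics/z.png

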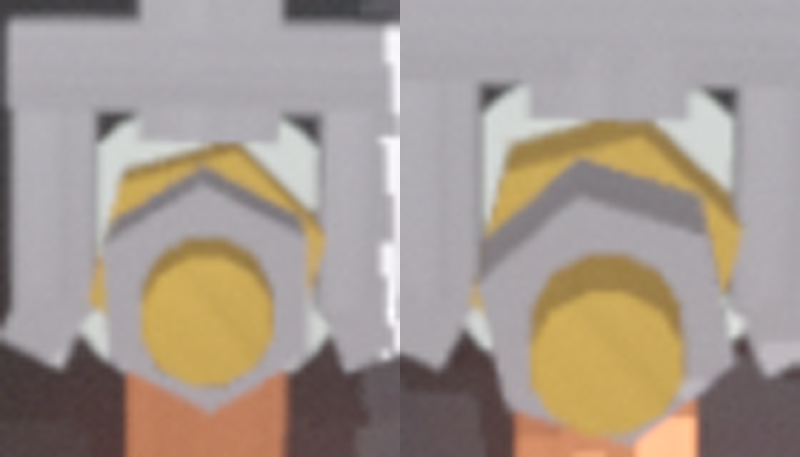

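Both views show the post at about 15° clockwise. In the right one the nut alone turned back 11°, because the post is wedged in the jaw. So I'll retighten to the stop, take the spanner off, and then turn the free post back by dragging it with the nut.

```bash
python3 - <<'E'
from h import *
for n,vs,o in(("n2",[(125,175),(235,145),(322,235)],(323-35,211-45)),("n4",[(115,148),(250,120),(340,225)],(325-35,256-45))):
    T=np.load(f"pics/{n}.npy");X=[L(onz("wrist",(v[0]/5.714+o[0],v[1]/5.714+o[1]),.059,T))*1e3 for v in vs]
    e=[np.degrees(np.arctan2(*(X[i+1]-X[i])[1::-1])) for i in(0,1)];print(n,np.round(X,1),"phi",30-e[0],-30-e[1])
c=W(-.0116,-.0443,.0835);a=yaw-49
def st(t):
    R=ctrl.read_eef_rot();print(t,round(np.degrees(np.arctan2(R[1,1],R[0,1]))-yaw,1),np.round(ctrl.read_wrist_torque(),2),np.round(ctrl.read_contact_force(),1),round(ctrl.read_grip_width()*91,1))
ctrl.goto([c[0],c[1],.15],Rd(a));ctrl.command_gripper(.6)
print(ctrl.move_l(list(c),.06,contact_N=8));ctrl.sleep(.2);st("pre");ctrl.command_gripper(0);ctrl.sleep(.2);st("grip")
for d in(3,6,8,9,10,11,12,13):
    ctrl.move_l(list(c),.05,ori=Rd(a-d));st(d)
    if ctrl.read_wrist_torque()[2]>.33: break
ctrl.command_gripper(.5);st("rel")
q=ctrl.read_tool_pos();ctrl.move_l([q[0],q[1],.15],.12)
print(ctrl.read_t())
E
```

```text
n2 [[-21.9 -33.3  59. ]
 [ -8.2 -29.5  59. ]
 [  2.8 -40.9  59. ]] phi 14.561519261026145 16.069170833697633
n4 [[-21.9 -31.8  59. ]
 [ -7.3 -28.6  59. ]
 [  2.7 -40.5  59. ]] phi 17.84820163160894 19.96313103914401
False
pre -49.0 [-0.07  0.06 -0.02] [-0.2  0.2 -0.7] 54.9
grip -49.0 [-0.06  0.14  0.04] [ 0.2 -0.7  0.1] 23.5
3 -51.9 [-0.1   0.03 -0.01] [-0.7 -0.3 -0.2] 23.8
6 -54.9 [-0.25  0.02 -0.05] [ 0.4 -0.5 -0.2] 23.7
8 -56.9 [-0.36 -0.03 -0.01] [ 0.4 -3.1 -1.1] 23.8
9 -58.0 [-0.47 -0.06  0.01] [ 0.7 -1.6 -1.2] 23.7
10 -59.0 [-0.63 -0.09  0.06] [ 0.9 -2.7 -1.1] 23.8
11 -60.0 [-0.72 -0.17  0.14] [ 0.8 -3.5 -1.5] 23.6
12 -61.0 [-0.86 -0.14  0.39] [ 1.5 -4.3 -0.8] 23.8
rel -61.0 [ 0.05  0.13 -0.03] [ 0.7 -0.4  0.1] 45.4
72.475
```

```bash
python3 - <<'E'
from h import *
R=Rd(yaw+180)
def st(t):print(t,np.round(L(ctrl.read_tool_pos()),4),np.round(ctrl.read_wrist_torque(),2),np.round(ctrl.read_contact_force(),1),round(ctrl.read_grip_width()*91,1))
ctrl.goto(list(W(-.012,.028,.16)),R);ctrl.command_gripper(.6)
print(ctrl.move_l(list(W(-.012,.028,.0675)),.08,contact_N=8));st("d")
ctrl.command_gripper(0);ctrl.sleep(.2);st("grip")
ctrl.move_l(list(W(-.012,.028,.0682)),.03)
print(ctrl.move_l(list(W(-.012,.036,.0685)),.04,contact_N=30));st("8")
print(ctrl.move_l(list(W(-.012,.078,.0688)),.05,contact_N=30));st("50")
ctrl.move_l(list(W(-.012,.08,.13)),.1);st("up")
T,im=snap("o1");print(find("wrist","jaw",2),find("wrist","nut_top",2),ctrl.read_t())
E
```

```text
False
d [-0.0117  0.0281  0.068 ] [ 0.1   0.01 -0.02] [ 0.6 -0.7  0.3] 54.6
grip [-0.0119  0.028   0.0676] [ 0.29  0.08 -0.19] [0.  0.1 3.6] 19.4
False
8 [-0.012   0.0362  0.0685] [ 0.23 -0.08  0.06] [ 0.8  0.8 -1.7] 19.9
False
50 [-0.012   0.0778  0.0688] [0.15 0.04 0.01] [-0.   0.2 -1.4] 19.6
up [-0.0123  0.0798  0.1296] [0.18 0.05 0.03] [-0.6 -0.1 -2.6] 19.5
[([324.9, 256.6, 115.9, 274.8], 0.57)] [([321.4, 57.6, 47.6, 48.3], 0.72), ([324.1, 59.7, 47.6, 57.4], 0.57)] 81.0167
```

```bash
python3 - <<'E'
from h import *
def st(t):print(t,np.round(ctrl.read_tool_pos(),4),np.round(ctrl.read_contact_force(),1),round(ctrl.read_grip_width()*91,1))
ctrl.move_l(list(W(-.012,.08,.18)),.15)
R=Rd(3.06-90);ctrl.goto([.545,.4004,.15],R);ctrl.move_l([.545,.4004,.06],.15)
print(ctrl.move_l([.545,.4004,.0275],.04,contact_N=6));st("low")
ctrl.command_gripper(.6);ctrl.move_l([.545,.4004,.15],.15)
ctrl.goto(list(W(-.0125,-.07,.15)),Rd(yaw));T,im=snap("n5")
u=proj("wrist",W(-.0123,-.044,.06),T).astype(int);print(u)
cv2.imwrite("pics/z5.png",cv2.resize(im[u[1]-50:u[1]+35,u[0]-40:u[0]+40],(400,425),interpolation=cv2.INTER_CUBIC))
import post
d={}
for s,ph,*_ in post.fit("n5",np.radians(1)):d[ph]=max(d.get(ph,0),s)
print(sorted(((round(float(v),2),int(round(k))) for k,v in d.items()),reverse=True)[:8],ctrl.read_t())
# gold contour polygon
hsv=cv2.cvtColor(im,cv2.COLOR_BGR2HSV);m=cv2.inRange(hsv,(15,90,50),(32,255,255));k=np.zeros_like(m);k[u[1]-50:u[1]+35,u[0]-40:u[0]+40]=m[u[1]-50:u[1]+35,u[0]-40:u[0]+40]
h=cv2.convexHull(np.argwhere(k>0)[:,::-1].astype(np.int32)[:,None]);a=cv2.approxPolyDP(h,1.5,True)[:,0]
print([np.round(L(onz("wrist",v,.059,T))[:2]*1e3,1).tolist() for v in a.astype(float)])
E
```

```text
True
low [0.5447 0.4002 0.0284] [-0.3 -0.3  7.1] 19.2
[323 218]
[(0.8, 11), (0.8, 10), (0.77, 9), (0.76, 8), (0.75, 14), (0.74, 7), (0.72, 19), (0.72, 18)] 90.825
[[1.4, -38.3], [0.8, -44.5], [-5.1, -56.3], [-9.2, -59.8], [-16.7, -59.1], [-26.0, -49.3], [-23.9, -35.0], [-21.8, -32.3], [-9.9, -28.2]]
```

Post is at about 11°, well inside 20°; the nut is still at its stop and the spanner lies on the mat. Now the cells: measure each from directly above.

```bash
cat > cells.py <<'E'
from h import *
def top(xy,zt=.066,nm="c"):
    "camera above xy; blob of the top face -> centre, yaw mod 90"
    ctrl.goto([xy[0],xy[1]-.078,.19],Rd(0));ctrl.sleep(.15)
    T,im=snap(nm);h=cv2.cvtColor(im,cv2.COLOR_BGR2HSV)
    g=cv2.inRange(h,(60,80,20),(95,255,255));m=cv2.bitwise_not(g)
    m=cv2.morphologyEx(m,cv2.MORPH_OPEN,np.ones((3,3)))
    m[265:]=0
    n,lab,stt,cen=cv2.connectedComponentsWithStats(m);u=proj("wrist",[xy[0],xy[1],zt],T)
    i=min((i for i in range(1,n) if stt[i,4]>800),key=lambda i:np.hypot(*(cen[i]-u)))
    c=max(cv2.findContours((lab==i).astype(np.uint8),0,1)[0],key=cv2.contourArea)[:,0].astype(float)
    X=np.array([onz("wrist",v,zt,T)[:2] for v in c])
    r=cv2.minAreaRect((X*1e3).astype(np.float32));ang=(r[2]+45)%90-45
    return np.array(r[0])/1e3,ang,r[1]
E
python3 - <<'E'
from cells import *
for n in("scene","side"):
    ctrl.read_camera(n);f=find(n,"cell0",5);print(n,[(b,s,np.round(onz(n,b[:2],.04)[:2],3).tolist()) for b,s in f])
for i,xy in enumerate([(.443,-.36),(.571,-.365)]):
    r=top(xy,nm=f"c{i}");print(r);r=top(r[0],nm=f"d{i}");print(r,find("wrist","cell0"))
print(ctrl.read_t())
a=[cv2.imread(f"pics/d{i}.png")[0:400,120:520] for i in(0,1)];cv2.imwrite("pics/d.png",np.hstack(a))
E
```

```text
scene [([197.9, 266.1, 33.3, 36.4], 0.86, [0.449, -0.372]), ([226.4, 300.8, 35.6, 37.6], 0.69, [0.608, -0.369])]
side [([403.9, 304.9, 26.8, 31.0], 0.95, [0.59, -0.369]), ([365.0, 339.8, 29.8, 35.5], 0.94, [0.434, -0.368])]
(array([ 0.4384024 , -0.36222516]), 3.0176632404327393, (53.17293930053711, 53.23888397216797))
(array([ 0.43849081, -0.3623064 ]), 3.217539072036743, (53.08904266357422, 53.15898513793945)) [([324.5, 136.7, 76.6, 72.7], 0.88), ([501.1, 151.9, 86.8, 70.1], 0.8), ([271.0, 317.6, 187.4, 143.1], 0.35)]
(array([ 0.59272693, -0.36355695]), 14.344053268432617, (53.388423919677734, 53.32460403442383))
(array([ 0.59308337, -0.36357919]), 14.150202751159668, (53.053733825683594, 53.17993927001953)) [([324.9, 138.2, 83.1, 81.5], 0.94), ([149.4, 143.1, 84.7, 71.8], 0.88)]
94.7167
```

Both cells measure 53 mm square; the second has been knocked to (0.593,-0.364) at 14°. I'll refine the pack pose from its outline in pk1/pk2.

```bash
python3 - <<'E'
from h import *
for n in("pk1","pk2"):
    T=np.load(f"pics/{n}.npy");im=cv2.imread(f"pics/{n}.png");h=cv2.cvtColor(im,cv2.COLOR_BGR2HSV)
    m=cv2.bitwise_not(cv2.inRange(h,(60,80,15),(95,255,255)));m[268:]=0
    m=cv2.morphologyEx(m,cv2.MORPH_CLOSE,np.ones((5,5)));m=cv2.morphologyEx(m,cv2.MORPH_OPEN,np.ones((35,35)))
    c=max((c for c in cv2.findContours(m,0,1)[0]),key=cv2.contourArea)[:,0].astype(float)
    X=np.array([onz("wrist",v,.0445,T)[:2] for v in c])
    Lx=np.array([L([*q,0])[:2] for q in X])
    # robust sides in present pack frame
    out={}
    for nm,i,s,v in(("front",0,-1,-.09),("rear",0,1,.105),("left",1,1,.14),("right",1,-1,-.14)):
        j=1-i;k=np.abs(Lx[:,i]-v)<.008;k&=(np.abs(Lx[:,j]-(0 if j else .0075))<(.11 if j else .07))
        P_=np.polyfit(Lx[k,j],Lx[k,i],1);out[nm]=(round(np.polyval(P_,0 if j else .0075)*1e3,1),round(np.degrees(P_[0]),2),int(k.sum()))
    print(n,out)
E
```

```text
pk1 {'front': (np.float64(-89.8), np.float64(0.07), 181), 'rear': (np.float64(104.2), np.float64(0.07), 178), 'left': (np.float64(138.4), np.float64(-1.59), 118), 'right': (np.float64(-138.4), np.float64(1.66), 113)}
pk2 {'front': (np.float64(-90.6), np.float64(0.15), 183), 'rear': (np.float64(103.9), np.float64(0.08), 178), 'left': (np.float64(138.6), np.float64(-1.6), 111), 'right': (np.float64(-137.7), np.float64(1.59), 119)}
```

```bash
cat >> cells.py <<'E'
def st(t):print(t,np.round(ctrl.read_tool_pos(),4),np.round(ctrl.read_contact_force(),1),round(ctrl.read_grip_width()*91,1))
def job(xy,ang,bay):
    R=Rd(ang);x,y=xy
    ctrl.command_gripper(1.0);ctrl.goto([x,y,.14],R);print(ctrl.move_l([x,y,.056],.12,contact_N=10))
    ctrl.command_gripper(0);ctrl.sleep(.1);st("grip")
    ctrl.move_l([x,y,.19],.2)
    b=W(.0725,-.102+.068*bay,0);ctrl.goto([b[0],b[1],.19],Rd(yaw));ctrl.sleep(.2)
    ctrl.move_l([b[0],b[1],.105],.15);ctrl.sleep(.1);st("above")
    r=ctrl.move_l([b[0],b[1],.0675],.05,contact_N=8);st(("down",r))
    return r
E
python3 - <<'E'
from cells import *
r=job(np.array([.4385,-.3623]),3.2,2);print(ctrl.read_t())
E
```

```text
False
grip [ 0.4385 -0.3623  0.0561] [0.2 0.7 3.5] 52.9
above [0.6631 0.105  0.1063] [-0.3 -0.6 -2.9] 53.1
('down', True) [0.6616 0.1049 0.0678] [ 0.2 -0.4  4.9] 52.7
102.2083
```

Contact came at the expected floor height. I'll release, check, and do the second cell.

```bash
python3 - <<'E'
from cells import *
def up():
    ctrl.command_gripper(.76);q=ctrl.read_tool_pos();ctrl.move_l([q[0],q[1],.17],.15)
up()
xy,ang,s=top((.593,-.3636),nm="e1");print(xy,ang,s)
if not job(xy,ang,0): print("no contact")
up();print(ctrl.read_t())
E
```

```text
[ 0.59299445 -0.36354822] 14.120481491088867 (53.132301330566406, 53.17695999145508)
False
grip [ 0.593  -0.3636  0.0561] [0.7 0.9 2.5] 52.7
above [ 0.6512 -0.0307  0.1063] [ 0.5  0.5 -4.2] 52.5
('down', True) [ 0.6498 -0.0305  0.0677] [-0.5  0.   5. ] 52.8
113.4167
```

```bash
python3 - <<'E'
from h import *
ctrl.goto(list(W(-.0125,-.07,.15)),Rd(yaw));ctrl.sleep(.2);T,im=snap("f1")
u=proj("wrist",W(-.0123,-.044,.06),T).astype(int)
A=cv2.resize(im[u[1]-50:u[1]+35,u[0]-40:u[0]+40],(400,300),interpolation=cv2.INTER_CUBIC)
ctrl.goto([.58,-.01,.33],Rd(0));ctrl.sleep(.2);T,im=snap("f2");B=im[0:300,120:520]
print([ (q,find("wrist",q,2)) for q in("knob","cell0")])
ctrl.goto([.54,.33,.2],Rd(0));ctrl.sleep(.2);T,im=snap("f3");C=im[0:300,120:520];print(find("wrist","spanner",1))
s=ctrl.read_camera("scene");D=s[160:340,80:480];D=cv2.copyMakeBorder(D,0,120,0,0,cv2.BORDER_CONSTANT)
print([find("scene",q,3) for q in("cell0","spanner")])
cv2.imwrite("pics/fin.png",np.vstack([np.hstack([A,B]),np.hstack([C,D])]));print(ctrl.read_t())
E
```

```text
[('knob', [([229.1, 106.9, 45.9, 21.4], 0.89)]), ('cell0', [([396.9, 109.1, 56.0, 52.6], 0.94), ([384.8, 223.9, 51.7, 54.1], 0.92)])]
[([316.1, 146.1, 213.3, 57.1], 0.66)]
[[([351.6, 255.2, 28.9, 27.2], 0.96), ([393.4, 241.2, 29.5, 24.7], 0.93)], [([434.4, 201.8, 53.0, 30.5], 0.81)]]
117.05
```

View pics/fin.png

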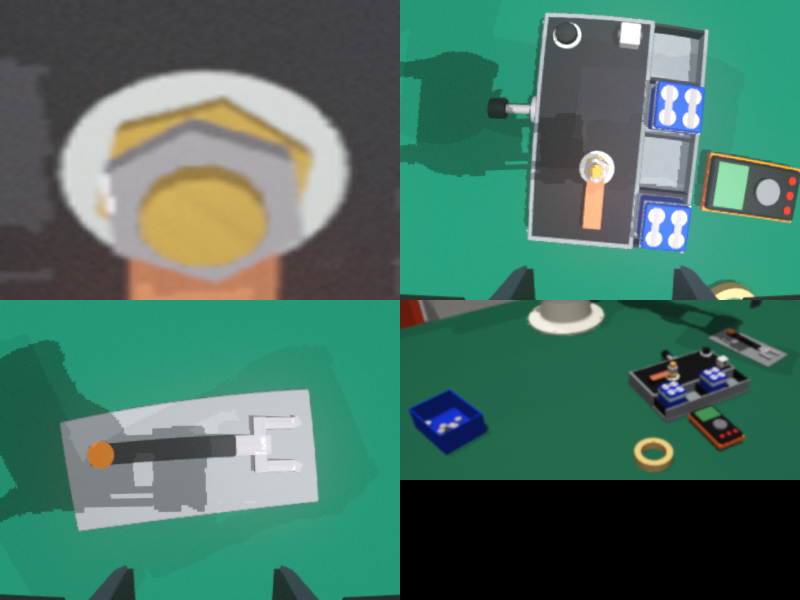

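Everything is in place: cells sit flat in bays 0 and 2, the spanner is on its mat, the post is about 11° off, and the knob is out. I'll push the knob home.

```bash
python3 - <<'E'
from h import *
R=Rd(yaw+90)
ctrl.goto(list(W(-.1435,.02,.13)),R);ctrl.command_gripper(.75)
print(ctrl.move_l(list(W(-.1435,.02,.028)),.1,contact_N=15))
ctrl.command_gripper(0);print(ctrl.read_grip_width()*91,np.round(ctrl.read_contact_force(),1))
print(ctrl.move_l(list(W(-.1165,.02,.028)),.04,contact_N=35),np.round(L(ctrl.read_tool_pos()),4),np.round(ctrl.read_contact_force(),1))
ctrl.command_gripper(.75);ctrl.move_l(list(W(-.117,.02,.13)),.15)
ctrl.goto(list(W(-.05,-.06,.17)),Rd(yaw));T,im=snap("k4")
print(find("wrist","knob",2),ctrl.read_t())
E
```

```text
False
25.188636840754423 [0.3 5.5 0.6]
False [-0.1175  0.0202  0.028 ] [-5.3  7.9  4.6]
[([244.6, 137.1, 39.1, 35.7], 0.57)] 124.7
```

```bash
python3 -c "
from bench import ctrl
print(ctrl.sign_off())"
```

```text
the job is handed in; nothing more can be done
None
```

I handed the job in at about 125 s of the 210 s: knob pulled out, locknut tightened to its stop (post left about 11° off zero), spanner back on its mat, both cell blocks in bays 0 and 2, knob pushed home, and the multimeter, tape and parts bin untouched.

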